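# Fill a can with glass chunks through the funnel and set it in the row

## Robot

A 6-joint arm with a two-finger parallel gripper is mounted at the origin on the work surface. World frame = base frame: x ahead of the robot, y to its left, z up, the work surface at z = 0. Lengths are in mm, angles in rad, forces in N, time in s.
With the tool pointing down it reaches from about 200 to 875 mm from the base axis. Payload 3.4 kg.
Tool frame: the origin (TCP) lies at the very end of the fingers, on their centre line; the grasp point (between the pads) lies ctrl.grasp_offset behind it (ctrl.grasp_offset is the distance from the TCP to the grasp point, in mm); z points along the fingers, y is the line along which they close (so a half turn about z gives the same grasp; the last joint's range is limited). The gripper opens to 94 mm and grips with 3 to 60 N. Pads are 16 mm wide; open, the fingers measure 119 mm over their backs; the gripper's body (75 mm by 177 mm) begins 78 mm behind the grasp point.
Start: joints at [1.087, 0.276, 1.505, -0, 1.361, -0.121], TCP at [204.083, 537.602, 205.493] pointing down, gripper open.
Joint ranges: [-2.89, 2.89], [-0.75, 2.08], [0.22, 2.7], [-1.18, 4.32], [0.11, 2.71], [-2.7, 2.7]. Speed limits (rad/s): [2.57, 2.57, 3.14, 3.14, 3.14, 3.14].

## Interface

Orientations are given as a unit quaternion [x, y, z, w].
In Python, from cell import ctrl gives the robot as it stands.
- The arm moves only by the tool play_rows, never from a script. Its argument "targets" is a list of rows, each a list of 5 numbers: the shift along the world's x, y, z in mm, then the turn about the world's z in rad, then the opening, from 0 (shut) to 1 (fully open). A call has exactly 5 rows; each row shifts and turns the commanded pose from where the row before left it; what a row does not reach is not made up. A row lasts 1/12 s, in which the tool goes at most 41.7 mm and 7.16 degrees, less where a joint would pass 70% of its speed; a pose out of reach is approached as far as the arm can. A call with a gripper value outside its range is refused whole. The fingers move at their own pace and stop on an object; "grip_force" is the grip in N (left out, the last holds). Time passes only in rows, so rows that do not move let the fingers close, or fill a call up. It gives the time, the measured TCP pose, the force, the opening and the grip force at its end, in the units of the state.
- ctrl.observe(): the state, without advancing time (a new reading comes with each control period).
- ctrl.snapshot(name): name is "scene" or "top"; returns (picture, depth): 384x512x3 uint8, red, green, blue; 384x512 float32, mm along the optical axis (not along the pixel's ray), 0 where there is no reading.
- ctrl.camera_params(name): a dict with "fx", "fy", "cx", "cy" (pixels), "R" (3x3) and "t" (3): a world point X has camera coordinates R X + t. Camera axes: x right, y down, z forward; pixel columns grow to the right and rows downward; lengths in mm; the calibration is good to about 2 mm. A picture is of the moment at which its call begins. camera_params takes no time and is no camera call.
- ctrl.hand_in(): hands the job in; it is judged then, once.
The state is a dict: "clock": time; "joints": joint angles; "joint_velocities": joint speeds; "effort": joint torques, N m; "position": TCP position; "ee_rot": TCP orientation; "force": force on the tool from outside, world axes, zero at the start; "torque": the same for the moment, N m; "gripper_width": finger opening in mm; "grip_force": force on a finger pad.
Only numpy, scipy, OpenCV 4.12 (cv2) and the standard library are available. Lean on these libraries where they do the work, as an engineer would, in place of code of your own. Each camera call takes 0.05 s, during which the arm holds its last target. There are 200 camera calls.

## Task

Slide the wooden carrier with the empty can along the bench until it is fully home under the funnel, then press the lever beside the funnel down to tip the tray, so that all six glass chunks pour through the funnel into the can, and let the tray settle back level. Then draw the carrier out and slide it to the end of the row of filled cans that is nearest the funnel stand, parallel to the others, in line with them and at the same spacing. Keep the carrier on the bench and the can upright, do not touch the glass with the gripper, and leave everything else on the bench where it is.

Things in the scene. Friction and masses are not known exactly. Their poses are not given: they have to be found in the camera images.
- carrier: Loose plywood board, 94 mm wide, 8 mm thick, that carries the empty can. Origin on the bench under the can's centre; x points to its half-round front end, 47 mm ahead of the origin; the straight rear end is 165 mm behind. A steel ring on the board (93 mm outside, 8 mm high) keeps the can in place. Mass about 0.5 kg
- carrier_handle (a point): Grip point on the carrier's upright wooden handle blade: 40 mm long (along carrier x), 12 mm thick (along carrier y), top 70 mm above the bench; this point is 140 mm behind the can's centre (carrier x = -140 mm), 50 mm above the bench
- can: Loose open steel can standing in the carrier's ring: 80 mm outside, 73 mm inside, 88 mm high, bottom 4 mm thick, so its rim is 96 mm above the bench. Origin at the centre of its underside
- stand: Fixed filling stand; origin on the bench under the funnel's axis. The carrier enters along stand +x, from the robot's side, between two low rails (14 mm high, 104 mm apart, flaring open from 5 to 32 mm before the origin) up to a stop bar at x = 49 mm: there the carrier's front end is home and the can is under the spout. Posts at x = 50 mm, y = +-100 mm
- spout (a point): Centre of the lower end of the funnel's spout (64 mm inside, 70 mm outside), 104 mm above the bench, on the stand's axis. The funnel widens to a rim 166 mm across, 176 mm above the bench; a splash guard round its near half reaches 219 mm. Keep the gripper's body out from under the funnel
- tray (a joint): Angle of the tipping tray in rad: 0 level, 0.95 fully tipped into the funnel. The aluminium tray (105 x 100 mm, walls 34 mm high, open towards the funnel) is hinged at stand x = 50 mm, z = 184 mm, and lies on the stand's +x side. It falls back level by its own weight when the lever is let go
- lever_pad (a point): Middle of the rubber-covered round bar (18 mm thick, 58 mm long, along stand y) at the end of the tray's lever, on the stand's -y side. Level tray: stand x = -50 mm, y = -135 mm, 236 mm above the bench. Pressed down it swings about the hinge (113 mm away) to 132 mm above the bench, fully tipped. Takes about 4 N
- row: Fixed: the row of two filled cans on carriers just like the loose one, pointing along the row's +x. Origin on the bench at the empty place at the end of the row, where the centre of the newly filled can belongs; the two filled cans stand at y = -110 mm and y = -220 mm
- gap (a point): The empty place at the end of the row (same point and axes as the row's origin): where the can's centre must be, with the carrier's x axis along this x axis
- chunk0: Loose chunk of amber glass lying in the tray, rounded block 25 x 20 x 20 mm, about 22 g; origin at the centre of its underside
- chunk1: Loose chunk of amber glass lying in the tray, rounded block 22 x 22 x 20 mm, about 22 g; origin at the centre of its underside
- chunk2: Loose chunk of amber glass lying in the tray, short round stub 23 mm across, 20 mm high, about 22 g; origin at the centre of its underside
- chunk3: Loose chunk of amber glass lying in the tray, rounded block 23 x 20 x 22 mm, about 22 g; origin at the centre of its underside
- chunk4: Loose chunk of amber glass lying in the tray, short round stub 23 mm across, 20 mm high, about 22 g; origin at the centre of its underside
- chunk5: Loose chunk of amber glass lying in the tray, rounded block 25 x 21 x 19 mm, about 22 g; origin at the centre of its underside
- flask: Bystander: small closed glass bottle, 56 mm across, 130 mm high
- beaker: Bystander: steel cup, 80 mm across, 90 mm high
- marver: Bystander: dark flat slab 90 x 60 x 20 mm
- spanner: Bystander: wrench 170 mm long
- firebrick: Bystander: pale brick 115 x 65 x 60 mm
- palette: Bystander: spatula 180 mm long
Mind the look-alikes: they are no part of the job. What is shaped like the can but green is not meant.

How it is judged:
By the outcome, as a careful person would: the job done as asked, in the order asked, and still so for the second after the job is handed in, with the robot touching nothing.
It also fails if it takes over 64 s, if anything falls off the work surface, if the arm or the gripper's body presses on something with over 40 N, if the wrist force passes 120 N, or if a joint passes its speed limit or range.

## Working session

There is one attempt and no reset: what is moved stays moved. The work goes in short steps, Python scripts to look and compute and a tool call to move; the robot and the scene stay as the last step left them, time stands still between calls to the robot, and variables do not carry over. Pictures are saved under pics/ and viewed, at most 10 in all, crops included, and the job is handed in when it is done.

Besides the shell and the picture viewer there is one more tool, called in YAML: its name, and indented under it one key for each argument. play_rows: Moves the arm, as the interface text tells. Its arguments: {"type":"object","properties":{"targets":{"type":"array","items":{"type":"array","items":{"type":"number"}}},"grip_force":{"type":"number"}},"required":["targets"]}

```bash
mkdir -p pics; ls; python3 - <<'E'
from cell import ctrl
import cv2,numpy as np
for n in("scene","top"):
    p,d=ctrl.snapshot(n); cv2.imwrite(f"pics/{n}0.png",cv2.cvtColor(p,cv2.COLOR_RGB2BGR)); np.savez(f"pics/{n}0.npz",p=p,d=d)
    c=ctrl.camera_params(n); print(n,{k:np.round(v,3).tolist() for k,v in c.items()})
print(ctrl.grasp_offset,ctrl.observe())
E
```

```text
pics
scene {'fx': 382.982, 'fy': 382.982, 'cx': 260.196, 'cy': 192.509, 'R': [[0.165, 0.986, -0.004], [0.799, -0.136, -0.585], [-0.578, 0.093, -0.811]], 't': [-131.768, -392.275, 1469.636]}
top {'fx': 377.829, 'fy': 377.829, 'cx': 254.826, 'cy': 197.363, 'R': [[-0.009, -1.0, 0.008], [-0.986, 0.008, -0.168], [0.168, -0.009, -0.986]], 't': [38.226, 645.9, 1178.562]}
18.8 {'clock': 0.1, 'joints': array([ 1.08700147e+00,  2.76493032e-01,  1.50597396e+00, -2.94582796e-05,
        1.36072736e+00, -1.20988378e-01]), 'joint_velocities': array([-0.00265574, -0.00256609, -0.0013145 , -0.00017188,  0.000335  ,
        0.00085168]), 'effort': array([ 1.92703490e-03, -4.05451119e+01, -2.37780315e+01,  7.02229980e-02,
        2.98690936e-02, -3.61567254e-05]), 'position': array([203.83775611, 537.11205943, 204.72632109]), 'ee_rot': array([ 1.80406877e-01,  9.83591743e-01, -7.68803586e-04, -2.24747500e-04]), 'force': array([0.13779103, 0.52033625, 0.11792961]), 'torque': array([-0.05012355, -0.04716546, -0.01269565]), 'grip_force': 0.0, 'gripper_width': 93.95743853267116}
```

View pics/top0.png

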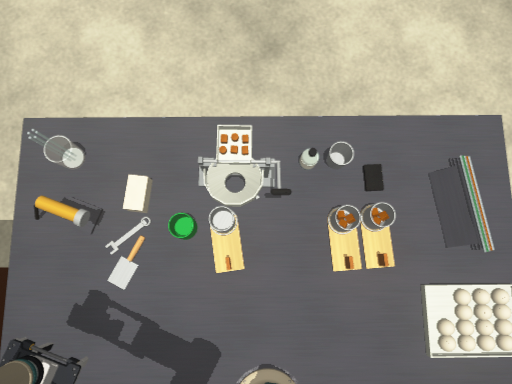

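View pics/scene0.png

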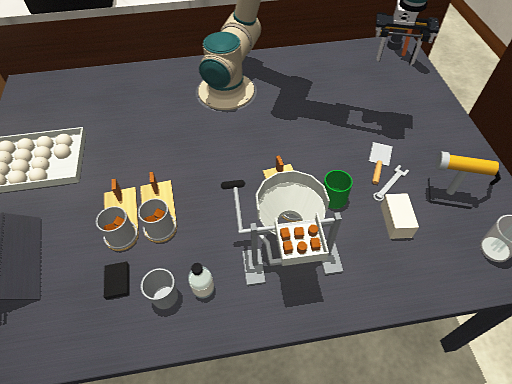

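Top view: carrier can (223,220) with handle (228,262). Filled cans at (345,218) and (379,215), so the empty place is near (311,221). Funnel hole is at (235,183), lever pad at (281,192). The green decoy is at (181,225).

```bash
cat > h.py <<'E'
import numpy as np,cv2
from cell import ctrl
def ray(n,uv,z):
    c=ctrl.camera_params(n); R,t=np.array(c['R']),np.array(c['t']); uv=np.atleast_2d(uv).astype(float)
    o=-R.T@t; d=np.c_[(uv[:,0]-c['cx'])/c['fx'],(uv[:,1]-c['cy'])/c['fy'],np.ones(len(uv))]@R
    return o+d*((z-o[2])/d[:,2])[:,None]
def cloud(n,d):
    c=ctrl.camera_params(n); R,t=np.array(c['R']),np.array(c['t'])
    v,u=np.mgrid[:d.shape[0],:d.shape[1]]
    P=np.stack([(u-c['cx'])/c['fx']*d,(v-c['cy'])/c['fy']*d,d],-1)
    return (P-t)@R
def wood(p):
    h=cv2.cvtColor(p,cv2.COLOR_RGB2HSV); return cv2.inRange(h,(14,60,120),(32,255,255))
def circ(P):
    A=np.c_[2*P,np.ones(len(P))]; s=np.linalg.lstsq(A,(P**2).sum(1),rcond=None)[0]; return s[:2],np.sqrt(s[2]+s[:2]@s[:2])
def boards(p):
    m=wood(p); n,l,st,ce=cv2.connectedComponentsWithStats(m)
    out=[]
    for i in range(1,n):
        if st[i,4]<300: continue
        v,u=np.nonzero(l==i); P=ray('top',np.c_[u,v],8)[:,:2]
        th=0
        for _ in range(4):
            c,s=np.cos(th),np.sin(th); Q=P@np.array([[c,-s],[s,c]])  # local coords (x',y')
            x0=Q[:,0].min(); b=[]
            for k in np.arange(x0+8,x0+95,3):
                q=Q[abs(Q[:,0]-k)<3,1]; 
                if len(q)>5 and 80<np.ptp(q)<105: b.append((k,(q.max()+q.min())/2,np.ptp(q)))
            b=np.array(b)
            if len(b)<5: break
            f=np.polyfit(b[:,0],b[:,1],1); th+=np.arctan(f[0])
        if len(b)<5: continue
        c,s=np.cos(th),np.sin(th);Q=P@np.array([[c,-s],[s,c]])
        ym=np.median(b[:,1]); 
        rear=np.median([Q[abs(Q[:,1]-ym-k)<3,0].min() for k in range(-36,37,4)])-1.5
        o=np.array([rear+165,ym]); w=np.array([[c,-s],[s,c]])@o
        out.append((w,th,np.median(b[:,2]),st[i,4]))
    return out
E
python3 - <<'E'
from h import *
np.set_printoptions(precision=1,suppress=True)
f=np.load('pics/top0.npz');p,d=f['p'],f['d']
for b in boards(p): print(b)
C=cloud('top',d); 
print("bench z",np.median(C[250:330,250:300,2]))
# can rims: points with z about 96
for name,(u,v) in dict(can=(223,217),f1=(345,216),f2=(379,213)).items():
    S=C[v-22:v+22,u-22:u+22].reshape(-1,3); S=S[abs(S[:,2]-96)<5]
    c,r=circ(S[:,:2]); print(name,c,r,len(S),np.median(S[:,2]))
# stand
S=C[150:215,185:300].reshape(-1,3)
for lo,hi in((166,186),(205,225),(225,250)):
    q=S[(S[:,2]>lo)&(S[:,2]<hi)]; print(lo,hi,len(q),q.min(0),q.max(0),q.mean(0))
h=[] 
big=cv2.resize(cv2.cvtColor(p,cv2.COLOR_RGB2BGR)[110:280,185:400],None,fx=3.7,fy=3.7,interpolation=cv2.INTER_CUBIC);cv2.imwrite('pics/crop.png',big)
z=C[110:280,185:300,2]; print(np.histogram(z,bins=range(-10,260,15)))
E
```

```text
(array([573.1, 139.1]), np.float64(0.13798909703538975), np.float64(93.73667314289631), np.int32(1182))
(array([ 581.7, -366.8]), np.float64(0.06902185249256768), np.float64(94.04803541461138), np.int32(1074))
(array([ 573.6, -257. ]), np.float64(0.07538867595922405), np.float64(93.7730890194639), np.int32(1110))
bench z -1.6757765242514517
can [573.9 139.9] 37.823224050590646 84 93.64106668663334
f1 [ 573.9 -256.2] 37.92389552689509 91 94.3211348119512
f2 [ 581.1 -348.5] 46.060629766762816 118 94.13609687053427
166 186 588 [598.9 -38.8 166. ] [767.5 202.2 186. ] [705.3  93.6 176.8]
205 225 253 [599.7 -37.6 205. ] [761.5 181.6 224.9] [673.6  81.  214.3]
225 250 139 [623.1 -63.6 225.1] [663.5 -10.8 246.4] [633.6 -36.1 239.3]
(array([13043,  1540,    47,    57,    67,   107,   129,    49,   165,
         405,   464,   504,   454,   811,   502,   225,   117]), array([-10,   5,  20,  35,  50,  65,  80,  95, 110, 125, 140, 155, 170,
       185, 200, 215, 230, 245]))
```

View pics/crop.png

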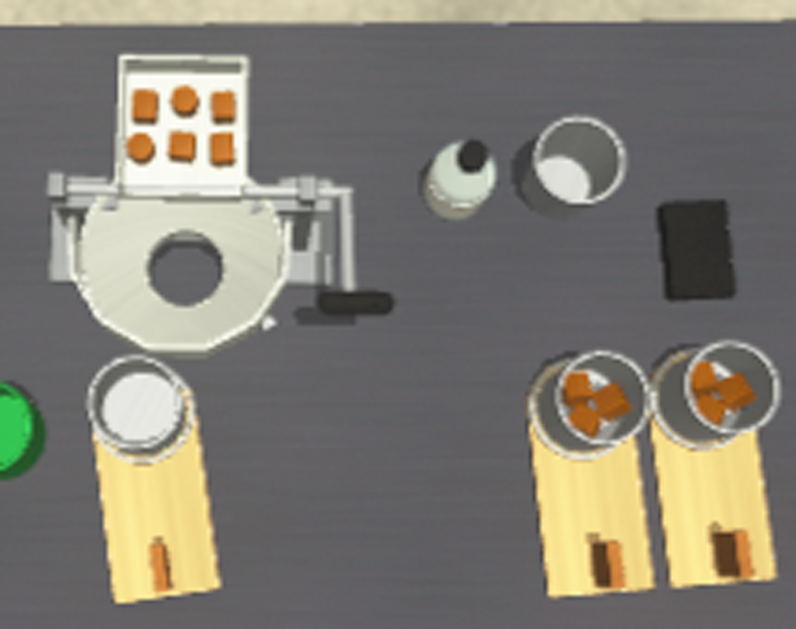

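```bash
python3 - <<'E'
from h import *
np.set_printoptions(precision=1,suppress=True)
f=np.load('pics/top0.npz');p,d=f['p'],f['d'];C=cloud('top',d)
g=cv2.cvtColor(p,cv2.COLOR_RGB2GRAY); v,u=np.mgrid[:384,:512]
box=lambda a,b,c,e:(u>=a)&(u<b)&(v>=c)&(v<e)
# pad
m=(g<50)&box(268,296,186,198)&(C[...,2]>200); uv=np.c_[u[m],v[m]]
P=ray('top',uv,238); pm=cv2.minAreaRect(P[:,:2].astype(np.float32)); print('pad',len(uv),np.median(C[m][:,2]),P.mean(0),pm)
# hole
m=box(218,252,166,200)&(C[...,2]<90)&(g<110); uv=np.c_[u[m],v[m]]
for z in(104,130): Q=ray('top',uv,z);print('hole',z,len(uv),Q.mean(0),Q.min(0),Q.max(0))
# guard top
m=box(200,270,150,212)&(C[...,2]>207)&(C[...,2]<224); S=C[m]; S=S[S[:,0]<640]
print('guard',len(S),circ(S[:,:2]))
# tray
w=((g>150)&box(212,256,122,160)).astype(np.uint8); w=cv2.morphologyEx(w,cv2.MORPH_CLOSE,np.ones((9,9)))
n,l,st,ce=cv2.connectedComponentsWithStats(w); i=1+np.argmax(st[1:,4]); vv,uu=np.nonzero(l==i)
T=ray('top',np.c_[uu,vv],218)[:,:2]
th=0
for _ in range(4):
    c,s=np.cos(th),np.sin(th);Q=T@np.array([[c,-s],[s,c]]);b=[]
    for k in np.arange(Q[:,0].max()-70,Q[:,0].max()-8,3):
        q=Q[abs(Q[:,0]-k)<3,1]; b.append((k,(q.max()+q.min())/2,np.ptp(q)))
    b=np.array(b);fp=np.polyfit(b[:,0],b[:,1],1);th+=np.arctan(fp[0])
xr=np.median([Q[abs(Q[:,1]-b[:,1].mean()-k)<3,0].max() for k in range(-40,41,5)])
print('tray yaw',th,'mid y\'',b[:,1].mean(),'width',np.median(b[:,2]),'far x\'',xr)
# posts / hinge axis: high grey parts
for n,bx in dict(L=(195,206,155,167),R=(264,276,155,167)).items():
    S=C[box(*bx)&(C[...,2]>150)];print(n,len(S),S.mean(0),S.min(0),S.max(0))
# scene cam
f=np.load('pics/scene0.npz');p,d=f['p'],f['d'];C=cloud('scene',d);g=cv2.cvtColor(p,cv2.COLOR_RGB2GRAY)
m=(g<50)&box(216,250,174,194)&(C[...,2]>200);uv=np.c_[u[m],v[m]];P=ray('scene',uv,238);print('pad s',len(uv),np.median(C[m][:,2]),P.mean(0),cv2.minAreaRect(P[:,:2].astype(np.float32)))
m=box(250,335,165,230)&(C[...,2]>205)&(C[...,2]<228); S=C[m]; S=S[S[:,0]<640];print('guard s',len(S),circ(S[:,:2]))
E
```

```text
pad 57 240.51499749104772 [630.2 -37.6 238. ] ((630.9158325195312, -37.21828079223633), (52.87865447998047, 14.138240814208984), 89.5451889038086)
hole 104 272 [685.6  95.9 104. ] [658.5  66.7 104. ] [710.1 126.6 104. ]
hole 130 272 [680.1  94.8 130. ] [653.6  66.2 130. ] [704.1 124.8 130. ]
guard 90 (array([683.3,  96.4]), np.float64(83.24130355591961))
tray yaw -0.016647449832940576 mid y' 106.32900781554265 width 98.82759197412922 far x' 831.4414157220536
L 80 [732.9 191.8 185.8] [724.2 180.  160.3] [746.4 202.4 199.8]
R 78 [725.9  -7.  201.9] [439.1 -27.  167.6] [ 742.4   43.7 1270. ]
pad s 162 243.21814589494164 [633.8 -37.7 238. ] ((634.110595703125, -37.63582229614258), (55.14253234863281, 21.78832244873047), 89.22344970703125)
guard s 271 (array([685.5,  96.9]), np.float64(82.69646462648176))
```

play_rows:
  targets:
    - [15.4, -27.8, 0, 0.0334, 1]
    - [15.4, -27.8, 0, 0.0334, 1]
    - [15.4, -27.8, 0, 0.0334, 1]
    - [15.4, -27.8, 0, 0.0334, 1]
    - [15.4, -27.8, 0, 0.0334, 1]

```text
clock: 0.52
position: [281.2, 397.1, 205.1]
ee_rot: [0.097, 0.995, -0.0, -0.0]
force: [1.4, -0.5, 0.6]
gripper_width: 93.9
grip_force: 0.0
```

play_rows:
  targets:
    - [15.4, -27.8, 0, 0.0334, 1]
    - [15.4, -27.8, 0, 0.0334, 1]
    - [15.4, -27.8, 0, 0.0334, 1]
    - [15.4, -27.8, 0, 0.0334, 1]
    - [15.4, -27.8, 0, 0.0334, 1]

```text
clock: 0.93
position: [358.2, 258.1, 205.3]
ee_rot: [0.013, 1.0, -0.0, -0.0]
force: [0.3, 0.3, -0.5]
gripper_width: 94.1
grip_force: 0.0
```

play_rows:
  targets:
    - [15.4, -27.8, 0, 0.0334, 1]
    - [15.4, -27.8, 0, 0.0334, 1]
    - [15.4, -27.8, 0, 0.0334, 1]
    - [15.4, -27.8, 0, 0.0334, 1]
    - [15.4, -27.8, 0, 0.0334, 0.5]

```text
clock: 1.35
position: [435.2, 119.1, 205.3]
ee_rot: [-0.07, 0.998, 0.0, -0.0]
force: [-0.3, -0.1, -0.2]
gripper_width: 90.2
grip_force: 0.0
```

```bash
python3 - <<'E'
from h import *
f=np.load('pics/top0.npz');p=f['p'];h=cv2.cvtColor(p,cv2.COLOR_RGB2HSV)
m=cv2.inRange(h,(5,120,90),(14,255,255));m[:250]=0;m[:,:215]=0;m[:,245:]=0
v,u=np.nonzero(m);print(len(u),u.min(),u.max(),v.min(),v.max())
for z in(39,70):P=ray('top',np.c_[u,v],z);print(z,P.mean(0),P.min(0),P.max(0))
s=ctrl.observe();print(s['clock'],s['position'],s['ee_rot'],s['joints'])
E
```

```text
34 227 230 258 268
39 [435.26966693 119.50953905  39.        ] [420.11583703 114.11222242  39.        ] [451.75919235 123.7933158   39.        ]
70 [435.36720468 117.60138533  70.        ] [420.59499067 112.33998825  70.        ] [451.44147765 121.77728458  70.        ]
1.35 [435.2455439  119.07284924 205.27841458] [-6.97919070e-02  9.97561541e-01  8.65130535e-05 -2.33739799e-04] [ 1.12461832e-01  8.80896800e-02  1.74735710e+00  1.99712989e-04
  1.30660556e+00 -1.59808407e+00]
```

play_rows:
  targets:
    - [0, 0.5, -35, 0, 0.5]
    - [0, 0, -40, 0, 0.5]
    - [0, 0, -40, 0, 0.5]
    - [0, 0, -34, 0, 0.5]
    - [0, 0, -25, 0, 0.5]

```text
clock: 1.77
position: [433.0, 120.6, 28.7]
ee_rot: [-0.069, 0.998, -0.0, -0.002]
force: [0.5, 0.7, 0.6]
gripper_width: 57.0
grip_force: 0.0
```

play_rows:
  targets:
    - [0, 0, 0, 0, 0.3]
    - [0, 0, 0, 0, 0.15]
    - [0, 0, 0, 0, 0]
    - [0, 0, 0, 0, 0]
    - [0, 0, 0, 0, 0]
  grip_force: 25

```text
clock: 2.18
position: [436.7, 121.4, 33.2]
ee_rot: [-0.069, 0.998, 0.0, 0.002]
force: [-0.8, -0.3, -0.2]
gripper_width: 23.7
grip_force: 0.0
```

play_rows:
  targets:
    - [0, 0, 0, 0, 0]
    - [0, 0, 0, 0, 0]
    - [0, 0, 0, 0, 0]
    - [0, 0, 0, 0, 0]
    - [0, 0, 0, 0, 0]

```text
clock: 2.6
position: [435.9, 121.1, 32.6]
ee_rot: [-0.069, 0.998, 0.0, 0.001]
force: [-0.9, -1.0, 7.2]
gripper_width: 12.3
grip_force: 25.0
```

play_rows:
  targets:
    - [0.7, -2.1, 0, -0.0153, 0]
    - [0.7, -2.1, 0, -0.0153, 0]
    - [0.7, -2.1, 0, -0.0153, 0]
    - [0.7, -2.1, 0, -0.0153, 0]
    - [0.7, -2.1, 0, -0.0153, 0]

```text
clock: 3.02
position: [439.6, 112.1, 32.6]
ee_rot: [-0.031, 1.0, 0.001, 0.001]
force: [-1.4, 5.8, 5.7]
gripper_width: 12.3
grip_force: 25.3
```

play_rows:
  targets:
    - [0.7, -2.1, 0, -0.0153, 0]
    - [0.7, -2.1, 0, -0.0153, 0]
    - [0.7, -2.1, 0, -0.0153, 0]
    - [0.7, -2.1, 0, -0.0153, 0]
    - [0.7, -2.1, 0, -0.0153, 0]

```text
clock: 3.43
position: [443.4, 101.5, 32.6]
ee_rot: [0.008, 1.0, 0.001, 0.001]
force: [0.1, 6.0, 5.6]
gripper_width: 11.8
grip_force: 25.2
```

play_rows:
  targets:
    - [0, 0, 0, 0, 0]
    - [0, 0, 0, 0, 0]
    - [0, 0, 0, 0, 0]
    - [0, 0, 0, 0, 0]
    - [0, 0, 0, 0, 0]

```text
clock: 3.85
position: [443.7, 101.0, 32.6]
ee_rot: [0.007, 1.0, 0.001, 0.002]
force: [1.0, 4.5, 5.9]
gripper_width: 11.8
grip_force: 25.0
```

```bash
python3 - <<'E'
from h import *
p,d=ctrl.snapshot('top');s=ctrl.observe();print(s['clock'],s['position'],s['ee_rot'])
for b in boards(p):print(b)
cv2.imwrite('pics/a.png',cv2.resize(cv2.cvtColor(p,cv2.COLOR_RGB2BGR)[110:290,180:340],None,fx=3.3,fy=3.3,interpolation=cv2.INTER_CUBIC))
C=cloud('top',d);v0,u0=205,238
S=C[195:235,215:262].reshape(-1,3);S=S[abs(S[:,2]-94.5)<5];print(len(S),circ(S[:,:2]))
E
```

```text
3.9 [443.70035991 101.00431483  32.57684878] [7.21380446e-03 9.99972121e-01 7.77834156e-04 1.76465775e-03]
(array([629.27351816, 182.10109977]), np.float64(0.10272103247983844), np.float64(91.4710861299263), np.int32(843))
(array([ 581.68943798, -366.77270685]), np.float64(0.06902185249256768), np.float64(94.04803541461138), np.int32(1075))
(array([ 573.59881191, -257.01554724]), np.float64(0.07538867595922405), np.float64(93.7730890194639), np.int32(1110))
67 (array([583.0922035 , 100.04222182]), np.float64(37.90022068670015))
```

View pics/a.png

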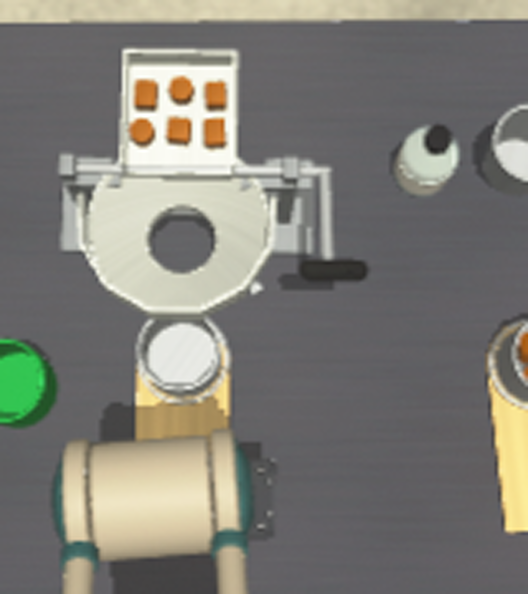

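play_rows:
  targets:
    - [4, -0.3, 0, 0, 0]
    - [7, -0.3, 0, 0, 0]
    - [7, -0.3, 0, 0, 0]
    - [7, -0.2, 0, 0, 0]
    - [7, -0.2, 0, 0, 0]

```text
clock: 4.32
position: [466.2, 99.0, 31.9]
ee_rot: [0.007, 1.0, -0.0, -0.007]
force: [-14.3, -0.5, 19.9]
gripper_width: 12.0
grip_force: 25.0
```

play_rows:
  targets:
    - [7, -0.1, 0, 0, 0]
    - [7, -0.1, 0, 0, 0]
    - [7, -0.1, 0, 0, 0]
    - [7, -0.1, 0, 0, 0]
    - [7, -0.1, 0, 0, 0]

```text
clock: 4.73
position: [501.8, 98.4, 31.9]
ee_rot: [0.007, 1.0, -0.0, -0.007]
force: [-12.4, 0.3, 16.8]
gripper_width: 11.5
grip_force: 25.0
```

play_rows:
  targets:
    - [7, -0.1, 0, 0, 0]
    - [7, -0.1, 0, 0, 0]
    - [6, -0.1, 0, 0, 0]
    - [5, -0.1, 0, 0, 0]
    - [3, 0, 0, 0, 0]

```text
clock: 5.15
position: [530.7, 98.0, 31.9]
ee_rot: [0.007, 1.0, -0.0, -0.006]
force: [-12.0, -0.8, 15.9]
gripper_width: 11.8
grip_force: 25.0
```

play_rows:
  targets:
    - [3, 0, 0, 0, 0]
    - [3, -0.1, 0, 0, 0]
    - [2, 0, 0, 0, 0]
    - [2, 0, 0, 0, 0]
    - [1, 0, 0, 0, 0]

```text
clock: 5.57
position: [541.4, 97.9, 31.9]
ee_rot: [0.007, 1.0, -0.0, -0.006]
force: [-11.7, 0.1, 15.6]
gripper_width: 12.1
grip_force: 25.0
```

play_rows:
  targets:
    - [1, 0, 0, 0, 0]
    - [1, 0, 0, 0, 0]
    - [1, 0, 0, 0, 0]
    - [1, 0, 0, 0, 0]
    - [0, 0, 0, 0, 0]

```text
clock: 5.98
position: [545.5, 97.9, 31.9]
ee_rot: [0.007, 1.0, -0.0, -0.006]
force: [-11.3, 0.6, 13.8]
gripper_width: 12.1
grip_force: 25.0
```

play_rows:
  targets:
    - [1, 0, 0, 0, 0]
    - [1, 0, 0, 0, 0]
    - [1, 0, 0, 0, 0]
    - [0, 0, 0, 0, 0]
    - [0, 0, 0, 0, 0]

```text
clock: 6.4
position: [548.2, 97.8, 31.9]
ee_rot: [0.007, 1.0, -0.0, -0.006]
force: [-12.3, 0.2, 15.7]
gripper_width: 12.0
grip_force: 25.0
```

play_rows:
  targets:
    - [1, 0, 0, 0, 0]
    - [1, 0, 0, 0, 0]
    - [0, 0, 0, 0, 0]
    - [0, 0, 0, 0, 0]
    - [0, 0, 0, 0, 0]

```text
clock: 6.82
position: [548.3, 97.8, 31.9]
ee_rot: [0.007, 1.0, -0.0, -0.008]
force: [-14.9, -0.4, 17.0]
gripper_width: 11.5
grip_force: 25.0
```

```bash
python3 - <<'E'
from h import *
p,d=ctrl.snapshot('scene');s=ctrl.observe();print(s['clock'],s['position'],s['force'])
q,e=ctrl.snapshot('top')
a=cv2.resize(p[140:300,190:370],None,fx=3.3,fy=3.3,interpolation=cv2.INTER_CUBIC);b=cv2.resize(q[130:250,200:270],(308,528),interpolation=cv2.INTER_CUBIC)[:528]
w=np.zeros((528,a.shape[1]//2*0+400,3),np.uint8)
a=cv2.resize(a,(490,436));o=np.zeros((528,798,3),np.uint8);o[:436,:490]=a;o[:,490:798]=b
cv2.imwrite('pics/b.png',cv2.cvtColor(o,cv2.COLOR_RGB2BGR))
E
```

```text
6.8667 [548.28836269  97.86225661  31.88197475] [-15.32460137   0.33407523  16.98297738]
```

View pics/b.png

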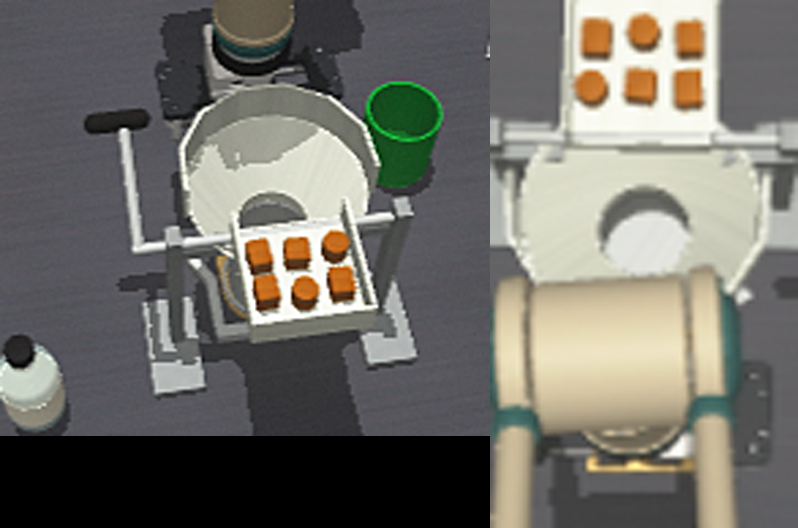

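The can's white floor shows through the funnel hole at (648,240), and the grip stopped at x=548.3 with the force rising. One more push will confirm it is home.

play_rows:
  targets:
    - [1.5, 0, 0, 0, 0]
    - [1.5, 0, 0, 0, 0]
    - [1, 0, 0, 0, 0]
    - [0, 0, 0, 0, 0]
    - [0, 0, 0, 0, 0]

```text
clock: 7.33
position: [549.7, 97.8, 31.4]
ee_rot: [0.007, 1.0, -0.0, -0.011]
force: [-18.9, -0.5, 18.0]
gripper_width: 12.0
grip_force: 25.0
```

play_rows:
  targets:
    - [1.5, 0, 0, 0, 0]
    - [1.5, 0, 0, 0, 0]
    - [1, 0, 0, 0, 0]
    - [0, 0, 0, 0, 0]
    - [0, 0, 0, 0, 0]

```text
clock: 7.75
position: [551.9, 97.8, 30.8]
ee_rot: [0.007, 1.0, -0.0, -0.012]
force: [-20.0, 0.5, 17.2]
gripper_width: 12.0
grip_force: 25.0
```

play_rows:
  targets:
    - [0, 0, 0, 0, 0]
    - [0, 0, 0, 0, 0]
    - [0, 0, 0, 0, 0]
    - [0, 0, 0, 0, 0]
    - [0, 0, 0, 0, 0]

```text
clock: 8.17
position: [552.0, 97.8, 30.9]
ee_rot: [0.007, 1.0, -0.0, -0.012]
force: [-19.8, -0.4, 16.7]
gripper_width: 11.5
grip_force: 25.0
```

```bash
python3 - <<'E'
from h import *
p,d=ctrl.snapshot('top');v,u=np.mgrid[:384,:512]
C=cloud('top',d)
S=C[172:196,222:250];m=S[...,2]<40; print(np.median(S[m][:,2]),m.sum())
g=cv2.cvtColor(p,cv2.COLOR_RGB2GRAY)[170:198,224:248];print(g)
# board rear edge
w=wood(p);n,l,st,ce=cv2.connectedComponentsWithStats(w);print(st[st[:,4]>15],)
o=ray('top',[[235,st[0,1]]],8)
q,e=ctrl.snapshot('scene');cv2.imwrite('pics/c.png',cv2.cvtColor(cv2.resize(np.hstack([p[160:260,200:275],q[150:250,235:310]]),None,fx=5,fy=5,interpolation=cv2.INTER_CUBIC),cv2.COLOR_RGB2BGR))
E
```

```text
10.50287405945353 231
[[220 219 218 217 217 217 217 217 218 217 216 216 216 215 214 213 213 212
  213 214 214 214 214 212]
 [218 219 219 220 219 219 219 220 218 214 211 210 211 213 216 216 214 214
  213 212 211 210 210 210]
 [219 219 219 219 219 221 216 222 203 168 155 151 163 179 210 214 215 215
  214 213 212 211 210 209]
 [220 221 221 221 218 219 167 118 120 119 116 116 116 121 110 132 197 214
  214 215 214 212 211 211]
 [220 221 221 218 180 136 113 101  95  93  94  94  94  94  96 109 113 162
  203 213 213 212 213 212]
 [221 220 217 178 134 111  96  93  99 102 103 103 103 103  98  93  98 104
  161 201 211 212 212 210]
 [220 219 181 136 106  94  93  99 102 103 103 103 104 103 103  97  94  94
  105 169 202 207 208 209]
 [219 199 148 107  95  99 102 102 102 111 114 121 124 124 122 113 103  98
   95 102 178 205 205 204]
 [220 165 111  97  97 102 104 112 120 161 177 198 209 208 202 172 137 121
  102 101 140 191 207 205]
 [224 164  99  97 100 109 134 169 216 226 227 226 227 227 224 224 225 210
  148 102  92 182 208 206]
 [194 133  98 100 107 154 216 226 226 226 227 227 227 225 224 226 22
[... 1887 characters left out ...]
     10     50]
 [   230    145      8      9     57]
 [   219    146      8      8     47]
 [   242    146      7      9     52]
 [   466    156     27     95    181]
 [   246    188      6     13     38]
 [   202    190     42     13    242]
 [    35    195     44     27    563]
 [   371    207     18     18    156]
 [   203    209     42     17    322]
 [   338    210     18     19    173]
 [   222    222     34     30    280]
 [   360    222     35     47   1074]
 [   201    224      8     31    187]
 [   328    224     34     48   1108]
 [   127    235     18     27    172]
 [   197    257     61     90   3540]
 [   174    346     94     38   2132]
 [   100    367     73     17    911]]
```

View pics/c.png

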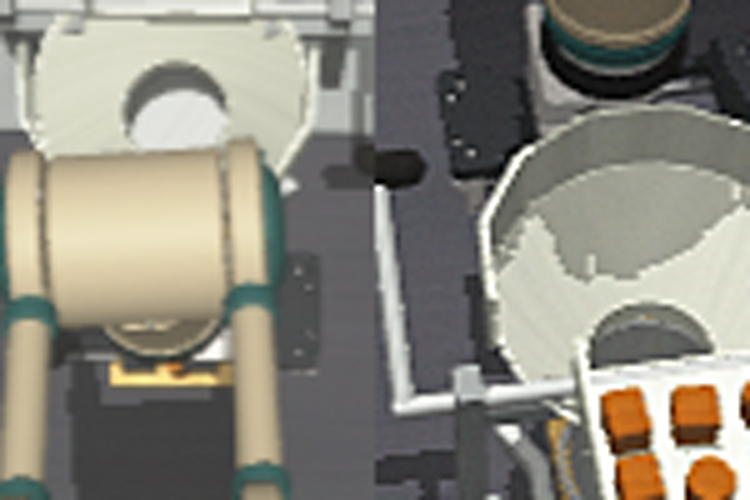

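The board's rear edge puts the carrier origin near 685, and the can floor's far edge agrees. It is home against the stop and the fingers slipped a little. I'll unload the push, release and back out.

play_rows:
  targets:
    - [-2, 0, 0, 0, 0]
    - [-3, 0, 0, 0, 0]
    - [-3, 0, 0, 0, 0]
    - [-2, 0, 0, 0, 0]
    - [0, 0, 0, 0, 0]

```text
clock: 8.68
position: [552.7, 97.8, 30.8]
ee_rot: [0.007, 1.0, -0.0, -0.002]
force: [-4.8, 0.1, 0.8]
gripper_width: 12.0
grip_force: 25.0
```

play_rows:
  targets:
    - [0, 0, 0, 0, 0.2]
    - [0, 0, 0, 0, 0.5]
    - [0, 0, 0, 0, 0.5]
    - [0, 0, 0, 0, 0.5]
    - [-5, 0, 0, 0, 0.5]

```text
clock: 9.1
position: [552.0, 97.7, 31.8]
ee_rot: [0.008, 1.0, 0.0, 0.001]
force: [0.3, -0.0, 0.0]
gripper_width: 41.8
grip_force: 0.0
```

play_rows:
  targets:
    - [-10, 0, 0, 0, 0.5]
    - [-10, 0, 0, 0, 0.5]
    - [-10, 0, 10, 0, 0.5]
    - [-5, 0, 30, 0, 0.5]
    - [0, 0, 40, 0, 0.5]

```text
clock: 9.52
position: [509.6, 97.7, 110.1]
ee_rot: [0.007, 1.0, -0.0, -0.005]
force: [0.3, -0.2, 0.6]
gripper_width: 47.1
grip_force: 0.0
```

```bash
python3 - <<'E'
from h import *
s=ctrl.observe();print(s['position'],s['gripper_width'],s['force'],s['joints'],s['ee_rot'])
E
```

```text
[509.55904331  97.67013915 110.08971075] 47.1041664418415 [ 0.34156547 -0.19291278  0.6124856 ] [ 5.50962244e-02  2.71189968e-01  1.76535330e+00  1.75112132e-04
  1.11437621e+00 -1.50115410e+00] [ 7.31181405e-03  9.99962391e-01 -2.12403708e-04 -4.65921682e-03]
```

play_rows:
  targets:
    - [0, -10, 30, 0, 0.3]
    - [0, -15, 35, 0, 0]
    - [0, -15, 35, 0, 0]
    - [0, -15, 35, 0, 0]
    - [0, -15, 30, 0, 0]

```text
clock: 9.93
position: [513.8, 27.5, 279.9]
ee_rot: [0.007, 1.0, -0.0, 0.001]
force: [-0.1, -1.0, 0.2]
gripper_width: 16.9
grip_force: 0.0
```

play_rows:
  targets:
    - [20, -15, 0, 0, 0]
    - [30, -15, 0, 0, 0]
    - [30, -15, 0, 0, 0]
    - [25, -15, 0, 0, 0]
    - [17, -8, 0, 0, 0]

```text
clock: 10.35
position: [637.9, -41.8, 276.8]
ee_rot: [0.008, 1.0, -0.0, 0.0]
force: [-0.3, -0.7, 0.5]
gripper_width: 0.3
grip_force: 0.0
```

play_rows:
  targets:
    - [0, 0, 0, 0, 0]
    - [0, 0, 0, 0, 0]
    - [0, 0, 0, 0, 0]
    - [0, 0, 0, 0, 0]
    - [0, 0, 0, 0, 0]

```text
clock: 10.77
position: [635.9, -39.4, 277.3]
ee_rot: [0.007, 1.0, 0.0, 0.0]
force: [-0.5, 0.5, 0.8]
gripper_width: 0.0
grip_force: 0.0
```

play_rows:
  targets:
    - [-2, -1, -8, 0, 0]
    - [-2, -1, -8, 0, 0]
    - [0, 0, -7, 0, 0]
    - [0, 0, -5, 0, 0]
    - [0, 0, -2, 0, 0]

```text
clock: 11.18
position: [632.1, -42.0, 245.0]
ee_rot: [0.007, 1.0, 0.0, -0.001]
force: [-1.9, 0.6, 4.0]
gripper_width: 0.2
grip_force: 2.2
```

play_rows:
  targets:
    - [-5, 0, -11, 0, 0]
    - [-3.7, 0, -11, 0, 0]
    - [-2.4, 0, -11, 0, 0]
    - [-1.3, 0, -11, 0, 0]
    - [-0.3, 0, -11, 0, 0]

```text
clock: 11.6
position: [619.5, -42.2, 191.3]
ee_rot: [0.007, 1.0, 0.0, -0.0]
force: [-1.2, -0.0, 2.6]
gripper_width: 0.3
grip_force: 1.3
```

play_rows:
  targets:
    - [0.9, 0, -11, 0, 0]
    - [1.9, 0, -11, 0, 0]
    - [3.1, 0, -11, 0, 0]
    - [4.3, 0, -11, 0, 0]
    - [2.5, 0, -12, 0, 0]

```text
clock: 12.02
position: [633.4, -42.3, 140.1]
ee_rot: [0.007, 1.0, -0.0, 0.0]
force: [-24.4, 2.3, 86.0]
gripper_width: 0.1
grip_force: 43.0
```

play_rows:
  targets:
    - [0, 0, -2, 0, 0]
    - [0, 0, 0, 0, 0]
    - [0, 0, 0, 0, 0]
    - [0, 0, 0, 0, 0]
    - [0, 0, 0, 0, 0]

```text
clock: 12.43
position: [633.2, -42.3, 141.0]
ee_rot: [0.007, 1.0, -0.001, 0.002]
force: [-12.8, 1.4, 36.1]
gripper_width: 0.5
grip_force: 18.4
```

```bash
python3 - <<'E'
from h import *
p,d=ctrl.snapshot('scene');q,e=ctrl.snapshot('top')
cv2.imwrite('pics/d.png',cv2.cvtColor(cv2.resize(np.hstack([p[140:290,190:370],q[110:260,195:300]]),None,fx=2.8,fy=2.8,interpolation=cv2.INTER_CUBIC),cv2.COLOR_RGB2BGR))
E
```

```text
(no output)
```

View pics/d.png

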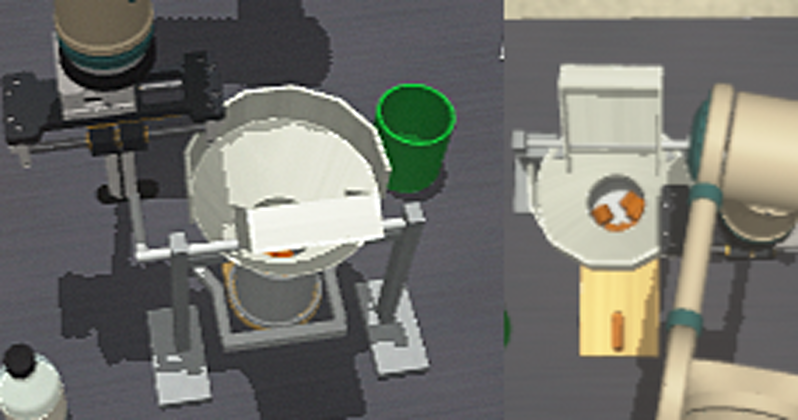

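The tray is fully tipped and chunks are in the can at (617,208); one is still orange by the tray lip. I'll ease off the force and hold.

play_rows:
  targets:
    - [0, 0, 1, 0, 0]
    - [0, 0, 1, 0, 0]
    - [0, 0, 0, 0, 0]
    - [0, 0, 0, 0, 0]
    - [0, 0, 0, 0, 0]

```text
clock: 12.95
position: [633.1, -42.3, 141.2]
ee_rot: [0.007, 1.0, -0.0, 0.001]
force: [-10.2, 0.9, 28.4]
gripper_width: 0.4
grip_force: 14.7
```

play_rows:
  targets:
    - [0, 0, 0, 0, 0]
    - [0, 0, 0, 0, 0]
    - [0, 0, 0, 0, 0]
    - [0, 0, 0, 0, 0]
    - [0, 0, 0, 0, 0]

```text
clock: 13.37
position: [633.1, -42.3, 141.2]
ee_rot: [0.007, 1.0, -0.0, 0.002]
force: [-10.7, 1.2, 29.5]
gripper_width: 0.6
grip_force: 14.7
```

```bash
python3 - <<'E'
from h import *
p,d=ctrl.snapshot('scene');q,e=ctrl.snapshot('top')
cv2.imwrite('pics/e.png',cv2.cvtColor(cv2.resize(np.hstack([p[170:270,230:340],q[130:230,195:265]]),None,fx=4.4,fy=4.4,interpolation=cv2.INTER_CUBIC),cv2.COLOR_RGB2BGR))
E
```

```text
(no output)
```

View pics/e.png

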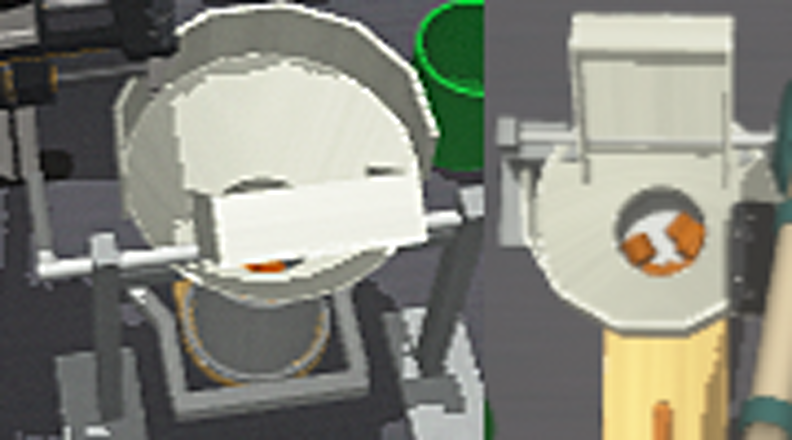

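The tray and funnel cone are empty in the top view, and the orange seen is inside the spout/can. I'll let the lever up gently along its arc.

play_rows:
  targets:
    - [0, 0, 6, 0, 0]
    - [-2.5, 0, 10, 0, 0]
    - [-4.3, 0, 11, 0, 0]
    - [-3.1, 0, 11, 0, 0]
    - [-2, 0, 11, 0, 0]

```text
clock: 13.88
position: [621.4, -42.2, 185.2]
ee_rot: [0.007, 1.0, 0.0, 0.0]
force: [0.7, -0.1, 1.2]
gripper_width: 0.1
grip_force: 0.5
```

play_rows:
  targets:
    - [-1, 0, 11, 0, 0]
    - [0.3, 0, 11, 0, 0]
    - [1.3, 0, 11, 0, 0]
    - [2.4, 0, 11, 0, 0]
    - [3, 0, 8, 0, 0]

```text
clock: 14.3
position: [628.0, -42.3, 238.4]
ee_rot: [0.007, 1.0, -0.0, 0.001]
force: [1.1, -0.7, 1.7]
gripper_width: 0.5
grip_force: 0.7
```

play_rows:
  targets:
    - [3, 0, 6, 0, 0]
    - [0, 0, 6, 0, 0]
    - [0, 0, 8, 0, 0]
    - [0, 0, 20, 0, 0]
    - [0, 0, 20, 0, 0]

```text
clock: 14.72
position: [628.8, -42.0, 295.7]
ee_rot: [0.007, 1.0, 0.0, -0.002]
force: [-0.3, -0.6, 0.3]
gripper_width: 0.7
grip_force: 0.0
```

```bash
python3 - <<'E'
from h import *
p,d=ctrl.snapshot('top');C=cloud('top',d);s=ctrl.observe();print(s['clock'],s['position'],s['ee_rot'])
for b in boards(p):print(b)
h=cv2.cvtColor(p,cv2.COLOR_RGB2HSV)
m=cv2.inRange(h,(5,120,90),(14,255,255));m[:225]=0;m[:,:215]=0;m[:,250:]=0;m[265:]=0
v,u=np.nonzero(m);P=ray('top',np.c_[u,v],50);print('handle',len(u),P.mean(0),P.min(0),P.max(0))
S=C[122:158,214:254];print('tray z',np.percentile(S[...,2],[10,50,90]))
E
```

```text
14.7667 [631.16759502 -42.40851071 300.89106491] [ 7.37627232e-03  9.99970161e-01 -4.09698378e-04  2.25807562e-03]
(array([ 573.59881191, -257.01554724]), np.float64(0.07538867595922405), np.float64(93.7730890194639), np.int32(1249))
(array([687.62485147,  94.513598  ]), np.float64(-0.01655420425589485), np.float64(93.79264543323949), np.int32(901))
(array([ 581.68943798, -366.77270685]), np.float64(0.06902185249256768), np.float64(94.04803541461138), np.int32(1070))
handle 26 [544.38998335  97.43588653  50.        ] [530.96473415  94.32106781  50.        ] [556.85131141 100.78731471  50.        ]
tray z [ -2.22697498 185.85996158 209.69121202]
```

play_rows:
  targets:
    - [-26, 28, 0, 0, 0]
    - [-26, 28, 0, 0, 0.2]
    - [-26, 28, 0, 0, 0.5]
    - [-26, 28, 0, 0, 0.5]
    - [-7, 27.4, 0, 0, 0.5]

```text
clock: 15.18
position: [514.5, 98.2, 296.3]
ee_rot: [0.008, 1.0, -0.0, -0.002]
force: [0.7, 0.3, -0.1]
gripper_width: 23.6
grip_force: 0.0
```

play_rows:
  targets:
    - [0, 0, -38, 0, 0.5]
    - [0, 0, -38, 0, 0.5]
    - [0, 0, -38, 0, 0.5]
    - [0, 0, -38, 0, 0.5]
    - [0, 0, -38, 0, 0.5]

```text
clock: 15.6
position: [517.9, 97.3, 104.6]
ee_rot: [0.007, 1.0, -0.0, -0.0]
force: [1.0, 0.7, 0.5]
gripper_width: 46.6
grip_force: 0.0
```

play_rows:
  targets:
    - [0, 0, -30, 0, 0.5]
    - [0, 0, -25, 0, 0.5]
    - [0, 0, -15, 0, 0.5]
    - [0, 0, -9, 0, 0.5]
    - [3, 0, 0, 0, 0.5]

```text
clock: 16.02
position: [519.4, 97.1, 25.2]
ee_rot: [0.007, 1.0, -0.0, -0.003]
force: [-0.4, -0.2, -0.3]
gripper_width: 47.0
grip_force: 0.0
```

play_rows:
  targets:
    - [8, 0, 0, 0, 0.5]
    - [9, 0, 0, 0, 0.5]
    - [5, 0, 0, 0, 0.4]
    - [0, 0, 0, 0, 0.4]
    - [0, 0, 0, 0, 0.4]

```text
clock: 16.43
position: [545.3, 97.2, 28.2]
ee_rot: [0.007, 1.0, 0.0, 0.001]
force: [-0.7, 0.8, -0.4]
gripper_width: 38.1
grip_force: 0.0
```

play_rows:
  targets:
    - [0, 0, 2, 0, 0.2]
    - [0, 0, 1, 0, 0]
    - [0, 0, 0, 0, 0]
    - [0, 0, 0, 0, 0]
    - [0, 0, 0, 0, 0]
  grip_force: 30

```text
clock: 16.85
position: [544.0, 97.4, 30.7]
ee_rot: [0.007, 1.0, 0.0, 0.0]
force: [-0.5, 0.8, 2.4]
gripper_width: 11.3
grip_force: 30.0
```

play_rows:
  targets:
    - [0, 0, 0, 0, 0]
    - [0, 0, 0, 0, 0]
    - [0, 0, 0, 0, 0]
    - [-1, 0, 0, 0, 0]
    - [-2, 0, 0, 0, 0]

```text
clock: 17.27
position: [543.0, 97.3, 30.7]
ee_rot: [0.007, 1.0, 0.0, 0.002]
force: [3.9, 1.0, 1.0]
gripper_width: 11.9
grip_force: 30.0
```

play_rows:
  targets:
    - [-3, 0, 0, 0, 0]
    - [-4, 0.1, 0, 0, 0]
    - [-5, 0.1, 0, 0, 0]
    - [-6, 0.1, 0, 0, 0]
    - [-7, 0.1, 0, 0, 0]

```text
clock: 17.68
position: [516.4, 97.5, 30.7]
ee_rot: [0.007, 1.0, 0.0, 0.001]
force: [4.1, 1.2, 3.0]
gripper_width: 12.1
grip_force: 30.0
```

play_rows:
  targets:
    - [-7, 0.1, 0, 0, 0]
    - [-7, 0.1, 0, 0, 0]
    - [-7, 0.1, 0, 0, 0]
    - [-7, 0.1, 0, 0, 0]
    - [-7, 0.1, 0, 0, 0]

```text
clock: 18.1
position: [480.7, 98.1, 30.7]
ee_rot: [0.007, 1.0, 0.0, 0.0]
force: [3.4, 1.4, 3.9]
gripper_width: 12.0
grip_force: 30.0
```

play_rows:
  targets:
    - [-7, 0.1, 0, 0, 0]
    - [-7, 0.1, 0, 0, 0]
    - [-7, 0.1, 0, 0, 0]
    - [-7, 0.1, 0, 0, 0]
    - [-7, 0.1, 0, 0, 0]

```text
clock: 18.52
position: [445.9, 98.6, 30.7]
ee_rot: [0.007, 1.0, 0.0, 0.0]
force: [6.2, -0.5, 9.7]
gripper_width: 11.9
grip_force: 30.0
```

play_rows:
  targets:
    - [-7, 0.1, 0, 0, 0]
    - [-6, 0, 0, 0, 0]
    - [-5, 0, 0, 0, 0]
    - [-3, 0, 0, 0, 0]
    - [-1, 0, 0, 0, 0]

```text
clock: 18.93
position: [423.9, 98.7, 30.7]
ee_rot: [0.007, 1.0, 0.0, 0.0]
force: [6.9, -0.8, -1.9]
gripper_width: 11.6
grip_force: 30.0
```

```bash
python3 - <<'E'
from h import *
p,d=ctrl.snapshot('top');C=cloud('top',d);s=ctrl.observe();print(s['clock'],s['position'],s['ee_rot'])
S=C[195:240,215:262].reshape(-1,3);S=S[abs(S[:,2]-94.5)<5];print(len(S),circ(S[:,:2]))
cv2.imwrite('pics/f.png',cv2.cvtColor(cv2.resize(p[110:260,190:340],None,fx=4,fy=4,interpolation=cv2.INTER_CUBIC),cv2.COLOR_RGB2BGR))
E
```

```text
18.9833 [423.72755715  98.74942319  30.65969246] [ 7.35662909e-03  9.99972937e-01  6.68893630e-05 -8.57416981e-06]
92 (array([565.73518526,  97.32148379]), np.float64(37.96181680273128))
```

View pics/f.png

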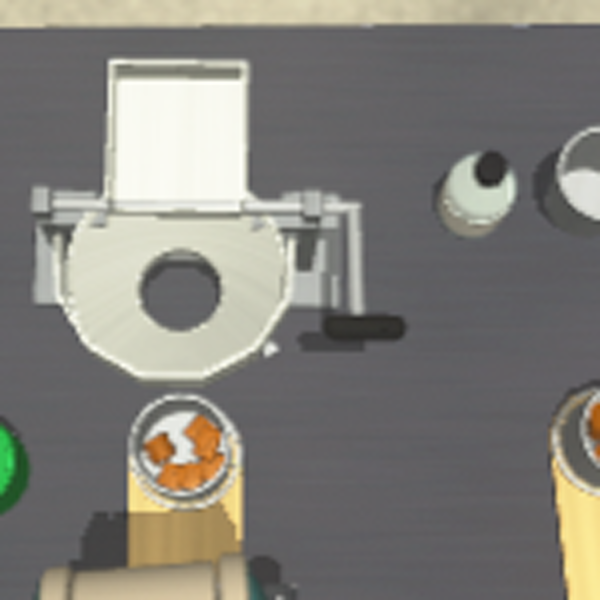

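The level tray, funnel and bench are clear of glass, and all the visible amber is in the can at (183,452). Next I slide sideways to the row.

play_rows:
  targets:
    - [0, -1, 0, 0, 0]
    - [0, -2, 0, 0, 0]
    - [0, -4, 0, 0, 0]
    - [0, -6, 0, 0.004, 0]
    - [0, -8, 0, 0.004, 0]

```text
clock: 19.4
position: [422.1, 80.1, 30.7]
ee_rot: [0.003, 1.0, 0.002, -0.002]
force: [-0.0, 9.6, 9.9]
gripper_width: 12.1
grip_force: 31.0
```

play_rows:
  targets:
    - [0, -10, 0, 0.004, 0]
    - [0, -10, 0, 0.004, 0]
    - [0, -10, 0, 0.004, 0]
    - [0, -10, 0, 0.004, 0]
    - [0, -10, 0, 0.004, 0]

```text
clock: 19.82
position: [422.0, 29.9, 30.7]
ee_rot: [-0.007, 1.0, 0.002, -0.002]
force: [1.1, 10.6, 10.4]
gripper_width: 12.7
grip_force: 31.7
```

play_rows:
  targets:
    - [0, -10, 0, 0.004, 0]
    - [0, -10, 0, 0.004, 0]
    - [0, -10, 0, 0.004, 0]
    - [0, -10, 0, 0.004, 0]
    - [0, -10, 0, 0.004, 0]

```text
clock: 20.23
position: [421.5, -19.4, 30.7]
ee_rot: [-0.016, 1.0, 0.003, -0.003]
force: [0.3, 11.3, 13.6]
gripper_width: 13.4
grip_force: 32.2
```

play_rows:
  targets:
    - [0, -10, 0, 0.004, 0]
    - [0, -10, 0, 0.004, 0]
    - [0, -10, 0, 0.004, 0]
    - [0, -10, 0, 0.004, 0]
    - [0, -10, 0, 0.004, 0]

```text
clock: 20.65
position: [421.2, -68.8, 30.6]
ee_rot: [-0.026, 1.0, 0.004, -0.003]
force: [0.2, 11.4, 14.1]
gripper_width: 13.6
grip_force: 32.4
```

play_rows:
  targets:
    - [0, -10, 0, 0.004, 0]
    - [0, -10, 0, 0.004, 0]
    - [0, -9, 0, 0.004, 0]
    - [0, -8, 0, 0.004, 0]
    - [0, -8, 0, 0.004, 0]

```text
clock: 21.07
position: [421.1, -113.3, 30.6]
ee_rot: [-0.036, 0.999, 0.004, -0.003]
force: [0.1, 11.2, 15.5]
gripper_width: 14.0
grip_force: 32.5
```

play_rows:
  targets:
    - [0, -8, 0, 0, 0]
    - [0, -7, 0, 0, 0]
    - [0, -5, 0, 0, 0]
    - [0, -3, 0, 0, 0]
    - [0, -1, 0, 0, 0]

```text
clock: 21.48
position: [421.2, -137.1, 30.6]
ee_rot: [-0.036, 0.999, 0.004, -0.003]
force: [-0.0, 10.9, 15.8]
gripper_width: 14.0
grip_force: 32.3
```

```bash
python3 - <<'E'
from h import *
p,d=ctrl.snapshot('top');C=cloud('top',d);s=ctrl.observe();print(s['clock'],s['position'],s['ee_rot'],s['force'])
for nm,a in dict(mine=(200,245,290,330),f1=(195,240,327,363)).items():
    S=C[a[0]:a[1],a[2]:a[3]].reshape(-1,3);S=S[abs(S[:,2]-94.5)<5];print(nm,len(S),circ(S[:,:2]))
E
```

```text
21.5333 [ 421.23224173 -137.12934724   30.62862203] [-0.03626265  0.99932962  0.00420842 -0.00276072] [ 0.88662887  9.23252879 15.20970163]
mine 63 (array([ 560.19883319, -101.03669187]), np.float64(37.90192328646607))
f1 101 (array([ 573.9989628 , -256.01817629]), np.float64(37.931886787952934))
```

The can lags: it is at (560,-101), so the carrier has yawed to about 0.25 in the grip (opening 14 mm). I'll grip harder and take off the downward load so the pads square the handle up.

play_rows:
  targets:
    - [0, 0, 0.5, 0, 0]
    - [0, 0, 0.5, 0, 0]
    - [0, 0, 0, 0, 0]
    - [0, 0, 0, 0, 0]
    - [0, 0, 0, 0, 0]
  grip_force: 60

```text
clock: 21.95
position: [421.1, -138.9, 30.7]
ee_rot: [-0.036, 0.999, 0.003, -0.003]
force: [-1.3, 5.4, 5.7]
gripper_width: 11.9
grip_force: 58.8
```

```bash
cat > m.py <<'E'
from h import *
p,d=ctrl.snapshot('top');C=cloud('top',d);s=ctrl.observe();print(s['clock'],s['position'].round(1),s['ee_rot'].round(4),s['force'].round(1))
v,u=np.mgrid[:384,:512]
S=C[200:245,270:345].reshape(-1,3);S=S[(abs(S[:,2]-94.5)<5)&(S[:,1]>-206)&(S[:,0]>510)];c,r=circ(S[:,:2]);print(len(S),c,r)
g=s['position'][:2];print('yaw',np.arctan2(*(c-g)[::-1]),'dist',np.hypot(*(c-g)))
E
python3 m.py
```

```text
22.0 [ 421.1 -138.9   30.7] [-0.0362  0.9993  0.0025 -0.0031] [-0.7  6.3  6. ]
90 [ 563.92391643 -123.56847392] 38.021351813789394
yaw 0.10702537504291507 dist 143.66020834559075
```

play_rows:
  targets:
    - [0.3, -1, 0, -0.002, 0]
    - [0.3, -2, 0, -0.002, 0]
    - [0.3, -2, 0, -0.002, 0]
    - [0.3, -2, 0, -0.002, 0]
    - [0.3, -2, 0, -0.002, 0]

```text
clock: 22.42
position: [421.8, -146.9, 30.7]
ee_rot: [-0.032, 0.999, 0.003, -0.004]
force: [-0.9, 8.1, 7.3]
gripper_width: 11.9
grip_force: 58.7
```

play_rows:
  targets:
    - [0.3, -2, 0, -0.002, 0]
    - [0.3, -2, 0, -0.002, 0]
    - [0.3, -2, 0, -0.002, 0]
    - [0.3, -2, 0, -0.002, 0]
    - [0, -1, 0, -0.002, 0]

```text
clock: 22.83
position: [423.9, -156.8, 30.7]
ee_rot: [-0.027, 1.0, 0.003, -0.003]
force: [0.2, 6.6, 4.8]
gripper_width: 12.1
grip_force: 58.6
```

play_rows:
  targets:
    - [0, 0, 0, 0, 0]
    - [0, 0, 0, 0, 0]
    - [0, 0, 0, 0, 0]
    - [0, 0, 0, 0, 0]
    - [0, 0, 0, 0, 0]

```text
clock: 23.25
position: [424.1, -157.3, 30.7]
ee_rot: [-0.027, 1.0, 0.002, -0.003]
force: [1.1, 5.2, 4.2]
gripper_width: 12.3
grip_force: 58.6
```

```bash
python3 m.py
```

```text
23.3 [ 424.1 -157.3   30.7] [-0.0269  0.9996  0.0021 -0.0028] [0.1 5.6 4.1]
92 [ 566.79449237 -141.16016277] 38.079876694128714
yaw 0.11241009647269622 dist 143.58002798794763
```

play_rows:
  targets:
    - [0, 0, 0, 0, 0.1]
    - [0, 0, 0, 0, 0.3]
    - [0, 0, 0, 0, 0.4]
    - [0, 0, 5, 0, 0.4]
    - [0, 0, 20, 0, 0.4]
  grip_force: 20

```text
clock: 23.72
position: [424.8, -158.7, 54.7]
ee_rot: [-0.026, 1.0, 0.001, -0.003]
force: [-0.1, 0.0, 0.3]
gripper_width: 35.4
grip_force: 0.0
```

play_rows:
  targets:
    - [0, 0, 30, 0, 0.4]
    - [0, 0, 30, 0, 0.4]
    - [0, 0, 35, 0, 0.4]
    - [0, 20, 20, 0, 0.4]
    - [0, 40, 0, 0, 0.4]

```text
clock: 24.13
position: [431.4, -103.6, 176.6]
ee_rot: [-0.024, 1.0, -0.004, 0.005]
force: [1.1, 1.3, -0.4]
gripper_width: 37.6
grip_force: 0.0
```

play_rows:
  targets:
    - [0, 40, 0, 0, 0.4]
    - [0, 40, 0, 0, 0.4]
    - [0, 40, 0, 0, 0.4]
    - [0, 40, 0, 0, 0.4]
    - [0, 40, 0, 0, 0.4]

```text
clock: 24.55
position: [426.8, 102.1, 172.1]
ee_rot: [-0.026, 1.0, -0.0, 0.001]
force: [0.2, 0.1, 0.4]
gripper_width: 37.4
grip_force: 0.0
```

```bash
python3 - <<'E'
import m
from h import *
for b in boards(m.p):print(b)
cv2.imwrite('pics/g.png',cv2.cvtColor(cv2.resize(m.p[110:290,190:400],None,fx=3.3,fy=3.3,interpolation=cv2.INTER_CUBIC),cv2.COLOR_RGB2BGR))
E
```

```text
24.6 [426.4 109.6 172.1] [-2.850e-02  9.996e-01  3.600e-03  8.000e-04] [0.5 4.1 0.6]
90 [ 566.78698771 -140.94802749] 38.02937725374842
yaw -1.0601816798087877 dist 287.23474672105743
(array([ 581.56818628, -366.64634436]), np.float64(0.06883296306601103), np.float64(93.97014842225536), np.int32(1073))
(array([ 573.60074214, -257.05314716]), np.float64(0.07542394410897998), np.float64(93.81537804173394), np.int32(1111))
(array([ 566.53687346, -142.27908295]), np.float64(0.10680450373508123), np.float64(93.90564467247071), np.int32(1132))
```

View pics/g.png

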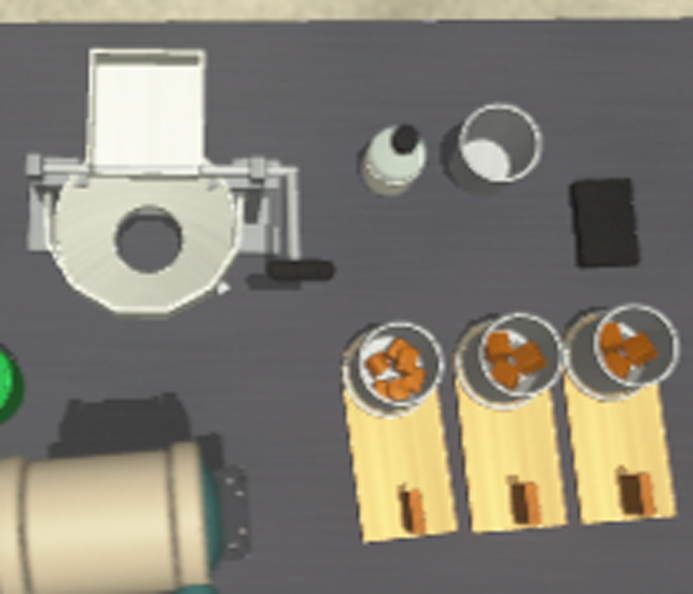

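Six chunks show in my can at (398,370). The board is at (566.5,-142.3) with yaw 0.107; it should be at (565.5,-147.2) with yaw 0.073. That is a small turn about the handle, so I'll regrip and correct.

play_rows:
  targets:
    - [0, -40, 0, 0, 0.4]
    - [0, -40, 0, 0, 0.4]
    - [0, -40, 0, 0, 0.4]
    - [0, -40, 0, 0, 0.4]
    - [0, -40, 0, 0, 0.4]

```text
clock: 25.02
position: [426.7, -101.4, 172.0]
ee_rot: [-0.027, 1.0, -0.0, 0.0]
force: [1.3, -0.8, 0.5]
gripper_width: 37.4
grip_force: 0.0
```

play_rows:
  targets:
    - [0, -39, 0, 0, 0.4]
    - [0, -20, 0, 0, 0.4]
    - [0, 0, 0, 0, 0.4]
    - [0, 0, 0, 0, 0.4]
    - [0, 0, 0, 0, 0.4]

```text
clock: 25.43
position: [426.5, -157.8, 171.4]
ee_rot: [-0.026, 1.0, 0.0, -0.0]
force: [-0.3, -0.8, -0.6]
gripper_width: 38.0
grip_force: 0.0
```

play_rows:
  targets:
    - [0, 0, -30, 0, 0.4]
    - [0, 0, -35, 0, 0.4]
    - [0, 0, -35, 0, 0.4]
    - [0, 0, -25, 0, 0.4]
    - [0, 0, -14, 0, 0.4]

```text
clock: 25.85
position: [424.8, -155.5, 30.0]
ee_rot: [-0.028, 1.0, 0.001, -0.002]
force: [-0.6, 0.2, 0.2]
gripper_width: 37.8
grip_force: 0.0
```

play_rows:
  targets:
    - [0, 0, 0, 0, 0.4]
    - [0, 0, 0, 0, 0.4]
    - [0, 0, 0, 0, 0.4]
    - [0, 0, 0, 0, 0.4]
    - [0, 0, 0, 0, 0.4]

```text
clock: 26.27
position: [427.9, -158.6, 33.8]
ee_rot: [-0.027, 1.0, -0.001, 0.001]
force: [0.1, -0.4, 0.4]
gripper_width: 37.4
grip_force: 0.0
```

play_rows:
  targets:
    - [0, 1, 0, 0, 0.25]
    - [0, 0, 0, 0, 0.1]
    - [0, 0, 0, 0, 0]
    - [0, 0, 0, 0, 0]
    - [0, 0, 0, 0, 0]
  grip_force: 60

```text
clock: 26.68
position: [426.8, -156.8, 32.6]
ee_rot: [-0.027, 1.0, 0.001, -0.0]
force: [1.1, 3.6, 2.2]
gripper_width: 11.9
grip_force: 59.5
```

play_rows:
  targets:
    - [0, 0, 0, 0, 0]
    - [0, 0, 0, 0, 0]
    - [0, 0, 0, -0.01, 0]
    - [0, 0, 0, -0.01, 0]
    - [0, 0, 0, -0.01, 0]

```text
clock: 27.1
position: [426.8, -156.7, 32.6]
ee_rot: [-0.011, 1.0, 0.0, -0.0]
force: [0.3, 3.9, 4.1]
gripper_width: 11.7
grip_force: 59.6
```

play_rows:
  targets:
    - [0, 0, 0, 0, 0]
    - [0, 0, 0, 0, 0]
    - [0, 0, 0, 0, 0]
    - [0, 0, 0, 0, 0]
    - [0, 0, 0, 0, 0]

```text
clock: 27.52
position: [426.9, -156.8, 32.7]
ee_rot: [-0.011, 1.0, 0.0, -0.0]
force: [-0.1, 5.0, 4.8]
gripper_width: 12.0
grip_force: 59.6
```

```bash
python3 m.py
```

```text
27.5667 [ 426.9 -156.8   32.6] [-1.150e-02  9.999e-01  4.000e-04 -0.000e+00] [0.3 4.6 5.8]
87 [ 567.39448595 -148.2760592 ] 38.02290793413538
yaw 0.06081223315064985 dist 140.8036896590579
```

play_rows:
  targets:
    - [-0.5, 0, 0, 0.006, 0]
    - [-0.5, 0, 0, 0.006, 0]
    - [-0.5, 0, 0, 0.006, 0]
    - [-0.5, 0, 0, 0.006, 0]
    - [0, 0, 0, 0, 0]

```text
clock: 27.98
position: [426.1, -157.6, 32.6]
ee_rot: [-0.023, 1.0, -0.0, 0.001]
force: [3.2, 2.8, 1.6]
gripper_width: 11.6
grip_force: 59.8
```

play_rows:
  targets:
    - [0, 0, 0, 0, 0]
    - [0, 0, 0, 0, 0]
    - [0, 0, 0, 0, 0]
    - [0, 0, 0, 0, 0]
    - [0, 0, 0, 0, 0]

```text
clock: 28.4
position: [425.5, -157.9, 32.6]
ee_rot: [-0.023, 1.0, -0.0, 0.001]
force: [4.0, 0.6, 1.3]
gripper_width: 11.6
grip_force: 59.9
```

```bash
python3 m.py
```

```text
28.45 [ 425.5 -157.9   32.6] [-2.350e-02  9.997e-01 -4.000e-04  6.000e-04] [3.6 1.3 1.4]
88 [ 566.21748287 -148.82712491] 37.98373407085606
yaw 0.06403740901069895 dist 141.020881741492
```

play_rows:
  targets:
    - [0, 0.5, 0, 0.006, 0]
    - [0, 0.5, 0, 0.006, 0]
    - [0, 0.2, 0, 0.006, 0]
    - [0, 0, 0, 0.006, 0]
    - [0, 0, 0, 0, 0]

```text
clock: 28.87
position: [424.9, -156.9, 32.7]
ee_rot: [-0.036, 0.999, -0.001, 0.0]
force: [1.0, -4.2, 2.5]
gripper_width: 11.5
grip_force: 60.1
```

play_rows:
  targets:
    - [0, 0, 0, 0, 0]
    - [0, 0, 0, 0, 0]
    - [0, 0, 0, 0, 0]
    - [0, 0, 0, 0, 0]
    - [0, 0, 0, 0, 0]

```text
clock: 29.28
position: [424.9, -156.9, 32.7]
ee_rot: [-0.036, 0.999, -0.001, 0.0]
force: [2.0, -5.7, 2.3]
gripper_width: 11.4
grip_force: 60.1
```

```bash
python3 m.py
```

```text
29.3333 [ 425.  -156.9   32.7] [-3.570e-02  9.994e-01 -7.000e-04  1.000e-04] [ 1.9 -5.1  2.6]
92 [ 565.52901901 -146.10292275] 38.015242759967386
yaw 0.0764916202734599 dist 140.97825340393112
```

Can at (565.5,-146.1) against (565.9,-146.2) wanted. I'll release, clear out and check.

play_rows:
  targets:
    - [0, 0, 0, 0, 0.1]
    - [0, 0, 0, 0, 0.3]
    - [0, 0, 0, 0, 0.4]
    - [0, 0, 5, 0, 0.4]
    - [0, 0, 20, 0, 0.4]
  grip_force: 20

```text
clock: 29.75
position: [421.4, -153.9, 55.2]
ee_rot: [-0.036, 0.999, 0.003, -0.004]
force: [0.3, -1.0, -0.4]
gripper_width: 34.8
grip_force: 0.0
```

play_rows:
  targets:
    - [0, 0, 30, 0, 0.4]
    - [0, 0, 30, 0, 0.4]
    - [0, 0, 35, 0, 0.4]
    - [0, 20, 20, 0, 0.4]
    - [0, 40, 0, 0, 0.4]

```text
clock: 30.17
position: [428.0, -99.0, 176.9]
ee_rot: [-0.034, 0.999, -0.002, 0.004]
force: [1.2, 1.0, 0.1]
gripper_width: 37.7
grip_force: 0.0
```

play_rows:
  targets:
    - [0, 40, 0, 0, 0.4]
    - [0, 40, 0, 0, 0.4]
    - [0, 40, 0, 0, 0.4]
    - [0, 40, 0, 0, 0.4]
    - [0, 20, 0, 0, 0.4]

```text
clock: 30.58
position: [422.7, 87.8, 172.4]
ee_rot: [-0.037, 0.999, 0.001, -0.001]
force: [0.5, -0.4, -0.5]
gripper_width: 38.0
grip_force: 0.0
```

```bash
python3 - <<'E'
import m
from h import *
for b in boards(m.p):print(b)
E
```

```text
30.6333 [422.9  89.6 172.4] [-0.0376  0.9993  0.0022 -0.0011] [0.5 1.  0. ]
96 [ 565.37059904 -146.03651437] 37.96701131173507
yaw -1.0269982613502073 dist 275.32414913615685
(array([ 581.68943798, -366.77270685]), np.float64(0.06902185249256768), np.float64(94.04803541461138), np.int32(1072))
(array([ 573.59881191, -257.01554724]), np.float64(0.07538867595922405), np.float64(93.7730890194639), np.int32(1111))
(array([ 565.32355801, -147.05904911]), np.float64(0.06865038143753346), np.float64(93.39402211803295), np.int32(1139))
```

The board is at (565.3,-147.1) with yaw 0.069, against (565.5,-147.2) and 0.073 wanted. The spacing is 110 mm and it lines up with the others.

play_rows:
  targets:
    - [0, 0, 0, 0, 0.4]
    - [0, 0, 0, 0, 0.4]
    - [0, 0, 0, 0, 0.4]
    - [0, 0, 0, 0, 0.4]
    - [0, 0, 0, 0, 0.4]

```text
clock: 31.05
position: [424.9, 82.7, 172.4]
ee_rot: [-0.035, 0.999, -0.0, -0.0]
force: [0.5, 0.6, 0.2]
gripper_width: 37.7
grip_force: 0.0
```

```bash
python3 -c "
from cell import ctrl
print(ctrl.hand_in())"
```

```text
the job is handed in; nothing more can be done
None
```

The job is done and handed in at about 31 s: all six chunks are in the can, the tray is back level, and the carrier stands at the end of the row, measured within about 1 mm and 0.005 rad of its place; the wrist force peaked at a reported 86 N while pressing the lever (limit 120 N).

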